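# Snap the mast tube onto the instrument stand's foot

## Robot

A 6-joint arm with a two-finger parallel gripper is mounted at the origin on a cart in front of the work surface, level with it; the furniture and walls round the work are solid. World frame = base frame: x ahead of the robot, y to its left, z up, the work surface at z = 0. Lengths are in m, angles in rad, forces in N, time in s.
With the tool pointing down it reaches from about 0.35 to 0.975 m from the base axis. Payload 4.9 kg.
Tool frame: the origin (TCP) lies midway between the tips of the shut fingers; the grasp point (between the pads) lies 19 mm behind it (manip.pinch_z is the distance from the TCP to the grasp point, in m); z points along the fingers, y is the direction in which the jaws open and shut (so a half turn about z gives the same grasp; the last joint's range is limited). The gripper opens to 85 mm and grips with 20 to 120 N. Pads are 22 mm wide; open, the fingers measure 114 mm over their backs; the gripper's body (76 mm by 85 mm) begins 54 mm behind the grasp point. The pads swing forward as they close: fully open they stand 13 mm farther back than shut.
Start: joints at [-1.338, 0.053, 1.613, -0, 1.476, -0.119], TCP at [0.215, -0.587, 0.231] pointing down, gripper open.
Joint ranges: [-3.01, 3.01], [-1.01, 2.22], [0.06, 2.58], [-1.02, 4.17], [0.09, 2.62], [-3.14, 3.14]. Speed limits (rad/s): [2.57, 2.57, 3.14, 3.14, 3.14, 3.14].

## Interface

Orientations are given as a unit quaternion [w, x, y, z].
In Python, from plant import manip gives the robot as it stands.
- The arm moves only by the tool drive_tool, never from a script. Its argument "commands" is text: rows parted by semicolons, each of 5 numbers parted by spaces: the finger opening in mm, from 0 to 85.4, then the shift along the tool's x, y, z in units of 30 mm (1.0 is 30 mm), then the turn about the tool's z in degrees. A call has exactly 8 rows; each row shifts and turns the commanded pose from where the row before left it, along the tool's axes as they then stand; what a row does not reach is not made up. A row lasts 1/8 s, in which the tool goes at most 62.5 mm and 10.7 degrees, less where a joint would pass 70% of its speed; a pose out of reach is approached as far as the arm can. A call is refused whole if a number of a shift passes 1 or a number of a turn 10.7, either way. A call with a gripper value outside its range is refused whole. The fingers move at their own pace and stop on an object; the grip force is fixed at half the most. Time passes only in rows, so rows that do not move let the fingers close, or fill a call up. It gives the time, the measured TCP pose, the force and the opening at its end, in the units of the state.
- manip.state(): the state, without advancing time (a new reading comes with each control period).
- manip.grab_frame(name): name is "scene" or "side" or "wrist"; returns the picture (480x640x3 uint8, red, green, blue); there is no depth.
- manip.camera_params(name): a dict with "fx", "fy", "cx", "cy" (pixels), "xyz" and "orientation" of the camera in the world. Camera axes: x right, y down, z forward; pixel columns grow to the right and rows downward; lengths in m; the calibration is good to about 2 mm. A picture is of the moment at which its call begins: read the wrist's pose just before it. camera_params takes no time and is no camera call; for the wrist camera it gives the pose at the moment of the call.
- manip.job_done(): hands the job in, once; it reports no verdict.
The state is a dict: "time": time; "joint_pos": joint angles; "joint_vel": joint speeds; "joint_efforts": joint torques, N m; "tool_pos": TCP position; "tool_rot": TCP orientation; "contact_force": force on the tool from outside, world axes, zero at the start; "ft_torque": the same for the moment, N m; "gripper_width": opening from 0.0 (shut) to 1.0 (fully open).
Only numpy, scipy, OpenCV 4.12 (cv2) and the standard library are available. Lean on these libraries where they do the work, as an engineer would, in place of code of your own. Each camera call takes 0.05 s, during which the arm holds its last target. There are 200 camera calls.

## Task

Put the instrument stand together: pick up the tube that has the side hole (the taller one with the black cap) and slide it down over the square stub of the stand's foot, hole on the same side as the stub's spring button, pushing until it sits fully down on the foot's plate and the button pops out through the hole. Let go of it, and leave the shorter plain tube standing where it is.

Things in the scene. Friction and masses are not known exactly. Their poses are not given: they have to be found in the camera images.
- mast: the tube to fit: upright square aluminium tube, 39x39 mm outside, 33x33 mm bore open below, with a black cap (top at 120 mm; a thin brass stud, 8 mm across, reaches to 130 mm). One side has a 22x22 mm hole near the lower end, its centre 26 mm above the open end. About 0.15 kg. Origin: centre of its open lower end; z up the tube; -x points out of the side with the hole. At the start it stands on the worktop, hole roughly towards the robot
- hole (a point): centre of the hole in the mast tube's -x side wall (18 mm from the tube's axis, 26 mm above its lower end)
- spacer: the tube to leave alone: plain square aluminium tube, 39x39 mm, 85 mm tall, open at both ends, no hole and no cap. Origin: centre of its lower end, z up
- foot: the stand's foot, fixed to the worktop: grey square plate 90x90 mm, 14 mm thick, with an upright square steel stub 29x29 mm in its middle. The stub rises 62 mm above the plate, the upper 18 mm tapering to a 12 mm square tip, so it leads a tube in that is several mm off. Its sides are parallel to the plate's. Origin: centre of the plate's underside on the worktop; z up; -x points out of the stub's side that carries the spring button (roughly towards the robot)
- seat (a point): centre of the plate's upper face (on the stub's axis, 14 mm above the worktop); the tube's open end rests here, level, when home
- button_tip (a point): tip of the spring button: a dark steel cone-shaped button, 16 mm wide at its root, standing 7 mm out of the stub's -x side, 26 mm above the plate. Moves with the button
- snap (a joint): travel of the spring button into the stub in m: 0 is fully out, 0.0072 fully in; spring 2 N when out to 5 N when in. A tube pushed down over it drives it in by itself; this takes a downward push of a few N (up to about 10 N) besides the tube's own weight. It springs out again when the hole comes to it, about 6 mm before the tube reaches the plate; push on to the plate

How it is judged:
On the way:
1. the mast tube, on the stub, drives the spring button in (value of joint snap above 0.0025 m and horizontal distance between mast and seat below 0.01 m and z of mast in the frame of seat below 0.045 m), for 0.05 s.
At the end, for the whole second after the job is handed in: The mast tube stands at rest and upright (0.1 rad) on the foot, lower end within 5 mm of the plate and 8 mm of the stub axis; the button is out (under 2 mm pressed), its tip within 13 mm of the hole centre; the plain tube still stands upright within 30 mm of its start (horizontal distance between mast and seat below 0.008 m and z of mast in the frame of seat below 0.005 m and angle between mast's own z axis and vertical below 0.1 rad and distance between hole and button_tip below 0.013 m and value of joint snap below 0.002 m and linear speed of mast below 0.02 m/s and angle between spacer's own z axis and vertical below 0.15 rad and distance of spacer from where it was at the start of the episode below 0.03 m); the robot touches nothing.
It fails at once if the plain tube is knocked over or moved more than 30 mm (distance of spacer from where it was at the start of the episode above 0.03 m or angle between spacer's own z axis and vertical above 0.3 rad).
It also fails if it takes over 38 s, if anything falls off the work surface, if the arm or the gripper's body presses on something with over 40 N, if the wrist force passes 120 N, or if a joint passes its speed limit or range.

## Working session

There is one attempt and no reset: what is moved stays moved. The work goes in short steps, Python scripts to look and compute and a tool call to move; the robot and the scene stay as the last step left them, time stands still between calls to the robot, and variables do not carry over. Pictures are saved under pics/ and viewed, about 8 in all and at most 12, crops included, and the job is handed in when it is done.

Besides the shell and the picture viewer there is one more tool, called after "Emit:" as a command line: name --argument value ..., lists and objects as JSON in quotes. drive_tool: Moves the arm, as the interface text tells. Its arguments: {"type":"object","properties":{"commands":{"type":"string"}},"required":["commands"]}

```bash
mkdir -p pics; ls
python3 - <<'E'
from plant import manip
import cv2,numpy as np
s=manip.state();print(s)
for n in("scene","side"):
    im=manip.grab_frame(n);cv2.imwrite(f"pics/{n}0.png",im[:,:,::-1]);print(n,manip.camera_params(n))
print(manip.camera_params("wrist"))
E
```

```text
pics
{'time': 0.0, 'joint_pos': array([-1.33799537e+00,  5.33487824e-02,  1.61427337e+00, -6.74043518e-06,
        1.47601356e+00, -1.18974207e-01]), 'joint_vel': array([-0.00179305, -0.0012874 , -0.00040698,  0.00167045,  0.00087433,
       -0.00072813]), 'joint_efforts': array([-1.57635473e-03, -3.93679476e+01, -3.70178211e+01, -1.28138686e-04,
        7.16124487e-03,  1.01206825e-05]), 'tool_pos': array([ 0.21522314, -0.58611584,  0.23008035]), 'tool_rot': array([-1.01968548e-03,  9.84571046e-01,  1.74982321e-01, -6.14566871e-05]), 'contact_force': array([-0.059213  , -0.06980768,  0.28281723]), 'ft_torque': array([-0.03731422,  0.03446137,  0.04567544]), 'gripper_width': 1.0016150757832958}
scene {'fx': 474.9763622968648, 'fy': 474.9763622968648, 'cx': 317.90400643589766, 'cy': 242.72271824479222, 'xyz': array([0.18623277, 0.48308409, 0.69522931]), 'orientation': array([ 0.1061765 , -0.32852596,  0.88462277, -0.3134323 ])}
side {'fx': 465.96700134148966, 'fy': 465.96700134148966, 'cx': 312.26721538211075, 'cy': 241.7876433285135, 'xyz': array([0.43529917, 0.74000663, 0.57347094]), 'orientation': array([ 0.03160235, -0.06949862,  0.88925376, -0.45099776])}
{'fx': 350.97521215323803, 'fy': 350.97521215323803, 'cx': 319.0792692442884, 'cy': 239.8740395193153, 'xyz': array([ 0.2812766 , -0.5619812 ,  0.37233276]), 'orientation': array([ 0.115465  ,  0.8113896 , -0.56717631, -0.08139897])}
```

View pics/scene0.png

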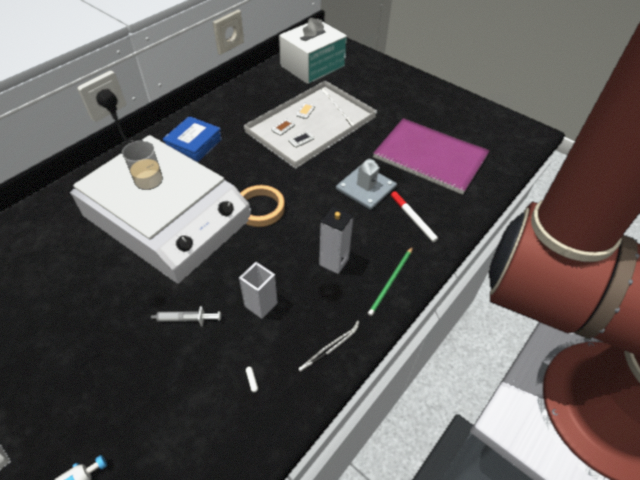

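View pics/side0.png

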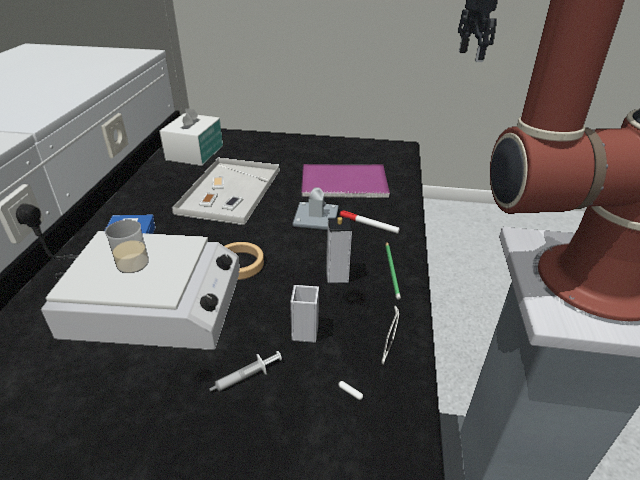

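The scene view shows the mast at about (336,240) with its stud at (337,213) and the hole at about (335,265). The foot is at (366,188) and the spacer at (258,288). Next I'll enlarge the mast and foot.

```bash
cat > h.py <<'E'
from plant import manip
import numpy as np,cv2
from scipy.spatial.transform import Rotation as R
def rot(q): return R.from_quat([q[1],q[2],q[3],q[0]]).as_matrix()
def plane(c,uv,z):
    "pixel -> world point at height z"
    d=rot(c["orientation"])@np.array([(uv[0]-c["cx"])/c["fx"],(uv[1]-c["cy"])/c["fy"],1])
    o=np.array(c["xyz"]); return o+d*(z-o[2])/d[2]
def px(c,p):
    v=rot(c["orientation"]).T@(np.array(p)-c["xyz"]); return c["fx"]*v[0]/v[2]+c["cx"],c["fy"]*v[1]/v[2]+c["cy"]
E
python3 - <<'E'
from h import *
a=cv2.imread("pics/scene0.png")[150:280,310:410];b=cv2.imread("pics/side0.png")[180:290,285:365]
a=cv2.resize(a,None,fx=4.4,fy=4.4,interpolation=2);b=cv2.resize(b,None,fx=4.4,fy=4.4,interpolation=2)
o=np.zeros((572,800,3),np.uint8);o[:a.shape[0],:440]=a;o[:b.shape[0],445:797]=b
cv2.imwrite("pics/c0.png",o)
for n,uv in(("scene",(337,213)),("side",(340,219))):print(n,plane(manip.camera_params(n),uv,.13))
for n,uv in(("scene",(258,275)),("side",(305,295))):print(n,plane(manip.camera_params(n),uv,.085))
E
```

```text
scene [0.4877543  0.06548457 0.13      ]
side [0.48735347 0.06817778 0.13      ]
scene [0.5224105 0.214701  0.085    ]
side [0.52353383 0.21916195 0.085     ]
```

View pics/c0.png

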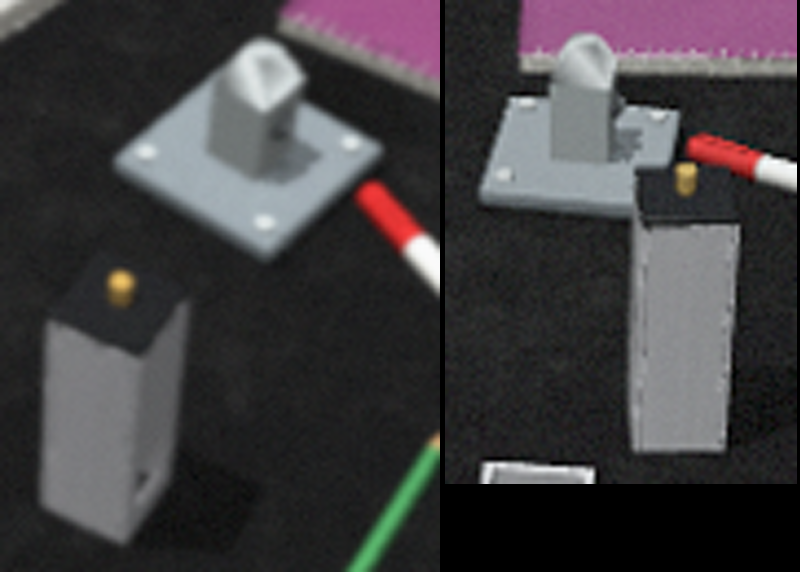

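The crops clearly show three corners of the foot plate in each view. The mast's cap and base corners are visible too, and the hole faces the robot.

Run:
```python
from h import *
S=manip.camera_params("scene");D=manip.camera_params("side")
s=lambda x,y:(x/4.4+310-.4,y/4.4+150-.4)
d=lambda x,y:((x-445)/4.4+285-.4,y/4.4+180-.4)
def P(n,c,f,pts,z):
    q=np.array([plane(c,f(*p),z)[:2] for p in pts]);print(n,q.round(4).tolist())
    for a,b in zip(q,q[1:]):e=b-a;print("  len %.4f ang %.1f"%(np.hypot(*e),np.degrees(np.arctan2(e[1],e[0]))%90))
    print("  mid first-last",((q[0]+q[-1])/2).round(4))
P("plate scene",S,s,[(115,158),(267,248),(383,149)],.014)
P("plate side",D,d,[(482,192),(512,97),(681,112)],.014)
P("cap scene",S,s,[(47,318),(140,353),(190,292)],.12)
P("cap side",D,d,[(640,224),(740,224)],.12)
P("base scene",S,s,[(40,505),(125,543)],0)
P("base side",D,d,[(633,451),(725,451)],0)
st=manip.state();Rm=rot(st["tool_rot"]);print(Rm.round(3),manip.pinch_z)
```

```text
plate scene [[0.599, -0.0772], [0.5122, -0.0779], [0.509, -0.1645]]
  len 0.0868 ang 0.5
  len 0.0866 ang 87.9
  mid first-last [ 0.554  -0.1208]
plate side [[0.5989, -0.0748], [0.5998, -0.1647], [0.511, -0.1642]]
  len 0.0899 ang 0.6
  len 0.0889 ang 89.7
  mid first-last [ 0.5549 -0.1195]
cap scene [[0.5012, 0.0908], [0.4652, 0.0815], [0.4697, 0.0462]]
  len 0.0372 ang 14.5
  len 0.0356 ang 7.3
  mid first-last [0.4855 0.0685]
cap side [[0.5034, 0.0915], [0.4652, 0.0852]]
  len 0.0387 ang 9.3
  mid first-last [0.4843 0.0883]
base scene [[0.5032, 0.0888], [0.4649, 0.0806]]
  len 0.0392 ang 12.0
  mid first-last [0.4841 0.0847]
base side [[0.5036, 0.0872], [0.4651, 0.081]]
  len 0.0390 ang 9.2
  mid first-last [0.4844 0.0841]
[[ 0.939  0.345 -0.   ]
 [ 0.345 -0.939  0.002]
 [ 0.    -0.002 -1.   ]] 0.0187
```

Emit:
drive_tool --commands "85 0 0 0 10.7;85 0.63 -1 0 0;85 0.63 -1 0 0;85 0.63 -1 0 0;85 0.63 -1 0 0;85 0.63 -1 0 0;85 0.63 -1 0 0;85 0.63 -1 0 0"

```text
time: 1.1
tool_pos: [0.3115, -0.3565, 0.2308]
tool_rot: [-0.0, 0.997, 0.082, -0.0]
contact_force: [-0.5, 0.2, 0.3]
gripper_width: 0.991
```

Emit:
drive_tool --commands "85 0.63 -1 0 0;85 0.63 -1 0 0;85 0.63 -1 0 0;85 0.63 -1 0 0;85 0.63 -1 0 0;85 0.63 -1 0 0;85 0.63 -1 0 0;85 0.63 -1 0 0"

```text
time: 2.1
tool_pos: [0.4211, -0.095, 0.2309]
tool_rot: [-0.0, 0.997, 0.082, -0.0]
contact_force: [0.8, 0.0, 0.3]
gripper_width: 0.992
```

Emit:
drive_tool --commands "85 0.63 -1 0 0;85 0.63 -1 0 0;85 0.63 -1 0 0;85 0.63 -1 0 0;85 0.6 -1 0 0;85 0 0 0 0;85 0 0 0 0;85 0 0 0 0"

```text
time: 3.1
tool_pos: [0.4885, 0.0663, 0.2312]
tool_rot: [0.0, 0.997, 0.082, -0.0]
contact_force: [-0.0, 0.5, -0.9]
gripper_width: 0.999
```

Run:
```python
from h import *
s=manip.state();Rm=rot(s["tool_rot"]);p=s["tool_pos"];print(s["time"],p,Rm.round(3).tolist())
print(((Rm.T@(np.array([.487,.067,p[2]])-p))/.03).round(2))
c=manip.camera_params("wrist");im=manip.grab_frame("wrist");cv2.imwrite("pics/w1.png",im[:,:,::-1])
print(px(c,[.487,.067,.13]),px(c,[.487,.067,.12]),px(c,[.5545,-.12,.076]),px(c,[.5545,-.12,.014]))
```

```text
3.1 [0.48847234 0.06629005 0.23115102] [[0.987, 0.163, -0.0], [0.163, -0.987, -0.0], [-0.0, 0.0, -1.0]]
[-0.04 -0.03  0.  ]
(np.float64(317.71645989301794), np.float64(240.85681399889648)) (np.float64(317.7518520787668), np.float64(237.08698728293697)) (np.float64(550.0059106031014), np.float64(181.23212952757999)) (np.float64(511.2231547791631), np.float64(173.89850191051187))
```

View pics/w1.png

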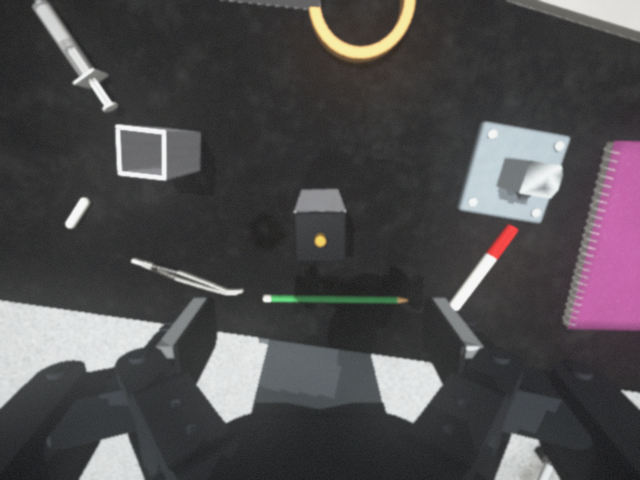

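The wrist view shows the mast's stud at (320,240) against a predicted (318,241), and the tube is square to the jaws. The foot plate corners are at about (485,121), (570,137), (541,222) and (460,208). I'm descending to grasp.

Emit:
drive_tool --commands "85 -0.04 0 0.9 0;85 0 0 0.9 0;85 0 0 0.9 0;85 0 0 0.9 0;85 0 0 0.9 0;85 0 0 0.75 0;85 0 0 0 0;85 0 0 0 0"

```text
time: 4.15
tool_pos: [0.4882, 0.0665, 0.0749]
tool_rot: [0.0, 0.997, 0.082, 0.001]
contact_force: [0.8, -0.3, -0.4]
gripper_width: 0.995
```

Emit:
drive_tool --commands "36 0 0 0 0;30 0 0 0 0;30 0 0 0 0;30 0 0 0 0;30 0 0 0 0;30 0 0 0 0;30 0 0 0 0;30 0 0 0 0"

```text
time: 5.15
tool_pos: [0.4882, 0.0668, 0.0747]
tool_rot: [0.0, 0.997, 0.082, 0.001]
contact_force: [-1.1, -0.5, 5.7]
gripper_width: 0.447
```

Run:
```python
from h import *
im=cv2.imread("pics/w1.png")
# wrist cam pose at that moment rebuilt from present one (pure translation of the tool)
s=manip.state();c=manip.camera_params("wrist");c=dict(c);c["xyz"]=np.array(c["xyz"])+np.array([.48847,.06629,.23115])-s["tool_pos"]
print(s["tool_pos"],s["gripper_width"])
hsv=cv2.cvtColor(im,cv2.COLOR_BGR2HSV)
m=((im[:,:,0].astype(int)-im[:,:,2]>15)&(hsv[:,:,2]>110)).astype(np.uint8);m[:, :440]=0;m[:,580:]=0;m[240:]=0
m=cv2.morphologyEx(m,cv2.MORPH_CLOSE,np.ones((5,5)))
k=max(cv2.findContours(m,0,2)[0],key=cv2.contourArea);print(cv2.contourArea(k),cv2.approxPolyDP(k,8,True)[:,0].tolist())
w=np.array([plane(c,p[0],.014)[:2] for p in k],np.float32)
print(cv2.minAreaRect(w*1000))
for q in [(485,121),(570,137),(541,222),(460,208)]:print(plane(c,q,.014)[:2])
```

```text
[0.48823633 0.06679663 0.07468093] 0.44694269817261534
5433.0 [[484, 123], [460, 208], [539, 221], [547, 199], [517, 202], [496, 186], [503, 159], [560, 164], [568, 137]]
((555.3519897460938, -121.32024383544922), (88.86750030517578, 88.33985137939453), 89.75223541259766)
[ 0.5996909  -0.07892095]
[ 0.59894044 -0.16582257]
[ 0.51212772 -0.1665694 ]
[ 0.51271406 -0.0783987 ]
```

Emit:
drive_tool --commands "30 0 0 -0.5 0;30 0 0 -0.8 0;30 0 0 -0.8 0;30 0 0 -0.8 0;30 0 0 -0.8 0;30 0 0 0 4.7;30 0 0 0 4.7;30 0 0 0 0"

```text
time: 6.15
tool_pos: [0.4871, 0.0671, 0.1847]
tool_rot: [-0.0, 1.0, 0.001, -0.0]
contact_force: [0.6, 0.1, -2.4]
gripper_width: 0.449
```

Emit:
drive_tool --commands "30 0.3 0.9 0 0;30 0.4 0.9 0 0;30 0.4 0.9 0 0;30 0.4 0.9 0 0;30 0.4 0.9 0 0;30 0.3 0.9 0 0;30 0.03 0.87 0 0;30 0 0 0 0"

```text
time: 7.15
tool_pos: [0.5545, -0.1223, 0.1845]
tool_rot: [-0.0, 1.0, -0.0, -0.0]
contact_force: [-0.2, 0.5, -1.5]
gripper_width: 0.45
```

Run:
```python
from h import *
s=manip.state();print(s["time"],s["tool_pos"],rot(s["tool_rot"]).round(3).tolist(),s["contact_force"],s["gripper_width"])
v=[]
for n in("scene","side","wrist"):
    im=manip.grab_frame(n)[:,:,::-1].copy();cv2.imwrite(f"pics/{n}2.png",im);c=manip.camera_params(n)
    if n!="wrist":
        u=np.array(px(c,[.555,-.121,.1])).astype(int);print(n,u,[np.round(px(c,[.555,-.121,z]),1) for z in(.014,.076)])
        a=im[u[1]-55:u[1]+55,u[0]-38:u[0]+38];v.append(cv2.resize(a,None,fx=5,fy=5,interpolation=2))
cv2.imwrite("pics/c2.png",np.hstack(v))
```

```text
7.15 [ 0.55445147 -0.12231312  0.18449439] [[1.0, -0.0, -0.001], [-0.0, -1.0, 0.0], [-0.001, -0.0, -1.0]] [-0.15867465  0.54854066 -1.49047114] 0.4496891278576436
scene [370 151] [array([366. , 184.2]), array([369.1, 161.2])]
side [316 179] [array([316.3, 213.5]), array([316.7, 189.1])]
```

View pics/c2.png

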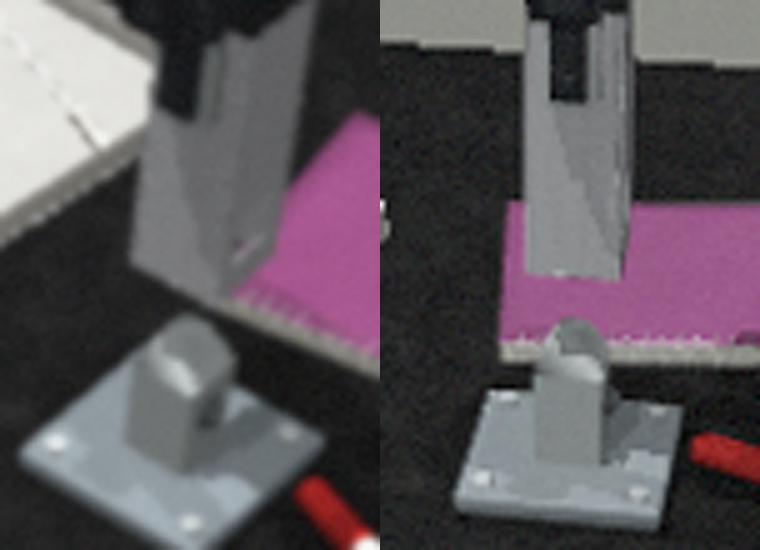

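The mast hangs above the stub with its hole on the button's side. I'm measuring the lower corners against the stub in both views.

Run:
```python
from h import *
S=manip.camera_params("scene");D=manip.camera_params("side")
s=lambda x,y:(x/5+332-.4,y/5+96-.4)
d=lambda x,y:((x-380)/5+278-.4,y/5+124-.4)
for n,c,f,a,b,z in(("mast side",D,d,(527,274),(622,278),.11),("mast scene",S,s,(131,262),(222,297),.11),("stub side",D,d,(536,460),(604,464),.014),("stub scene",S,s,(126,446),(190,472),.014)):
    A=plane(c,f(*a),z)[:2];B=plane(c,f(*b),z)[:2];e=A-B;m=(A+B)/2
    h=.0195 if "mast" in n else .0145
    print(n,m.round(4),"len %.4f ang %.1f"%(np.hypot(*e),np.degrees(np.arctan2(e[1],e[0]))),"centre",(m+h*np.array([e[1],-e[0]])/np.hypot(*e)).round(4))
```

```text
mast side [ 0.5533 -0.104 ] len 0.0393 ang 4.4 centre [ 0.5548 -0.1234]
mast scene [ 0.554  -0.1068] len 0.0380 ang 10.2 centre [ 0.5574 -0.126 ]
stub side [ 0.5552 -0.1108] len 0.0300 ang 3.2 centre [ 0.556  -0.1252]
stub scene [ 0.5538 -0.1099] len 0.0290 ang 10.5 centre [ 0.5564 -0.1241]
```

Mast and stub agree to within about 1 mm and have matching yaw. I'm lowering the tube.

Emit:
drive_tool --commands "30 0.02 -0.02 0.2 0;30 0 0 0.25 0;30 0 0 0.25 0;30 0 0 0.25 0;30 0 0 0.2 0;30 0 0 0.2 0;30 0 0 0.2 0;30 0 0 0.1 0"

```text
time: 8.3
tool_pos: [0.5551, -0.1205, 0.1348]
tool_rot: [-0.0, 1.0, 0.0, -0.0]
contact_force: [-0.8, 0.4, -1.6]
gripper_width: 0.452
```

Emit:
drive_tool --commands "30 0 0 0.15 0;30 0 0 0.15 0;30 0 0 0.15 0;30 0 0 0.12 0;30 0 0 0.12 0;30 0 0 0.12 0;30 0 0 0.1 0;30 0 0 0 0"

```text
time: 9.3
tool_pos: [0.5547, -0.1203, 0.107]
tool_rot: [-0.0, 1.0, 0.0, -0.001]
contact_force: [-1.6, 0.7, -3.3]
gripper_width: 0.45
```

Emit:
drive_tool --commands "30 0 0 0.1 0;30 0 0 0.1 0;30 0 0 0.1 0;30 0 0 0.1 0;30 0 0 0.1 0;30 0 0 0.08 0;30 0 0 0.04 0;30 0 0 0 0"

```text
time: 10.3
tool_pos: [0.5555, -0.1206, 0.0896]
tool_rot: [0.0, 1.0, 0.0, 0.0]
contact_force: [-0.1, -0.6, -2.1]
gripper_width: 0.452
```

Run:
```python
from h import *
s=manip.state();print(s["tool_pos"],s["contact_force"])
v=[]
for n in("scene","side"):
    im=manip.grab_frame(n)[:,:,::-1].copy();c=manip.camera_params(n)
    u=np.array(px(c,[.555,-.121,.06])).astype(int);print(n,u)
    v.append(cv2.resize(im[u[1]-50:u[1]+50,u[0]-38:u[0]+38],None,fx=5,fy=5,interpolation=2))
cv2.imwrite("pics/c3.png",np.hstack(v))
```

```text
[ 0.55550179 -0.12057068  0.0895508 ] [-0.09907746 -0.62256585 -2.08790907]
scene [368 167]
side [316 195]
```

View pics/c3.png

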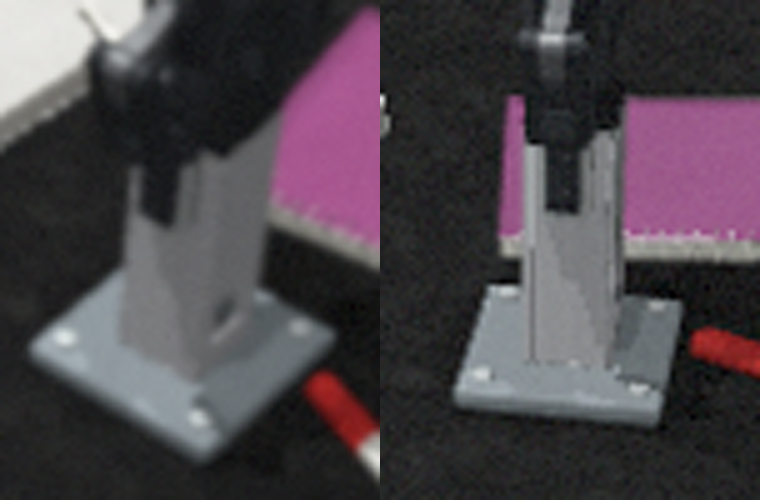

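The tube is on the stub, about 1 mm above the plate, and a dark spot shows at the hole. I'm pushing the rest of the way.

Emit:
drive_tool --commands "30 0 0 0.04 0;30 0 0 0.04 0;30 0 0 0.03 0;30 0 0 0.03 0;30 0 0 0 0;30 0 0 0 0;30 0 0 0 0;30 0 0 0 0"

```text
time: 11.4
tool_pos: [0.5561, -0.1208, 0.0886]
tool_rot: [0.0, 1.0, 0.001, 0.0]
contact_force: [-5.6, 1.3, 13.4]
gripper_width: 0.454
```

Emit:
drive_tool --commands "30 0 0 0.04 0;30 0 0 0.04 0;30 0 0 0 0;30 0 0 0 0;30 0 0 -0.08 0;30 0 0 -0.08 0;30 0 0 0 0;30 0 0 0 0"

```text
time: 12.4
tool_pos: [0.556, -0.1208, 0.0886]
tool_rot: [0.0, 1.0, 0.0, 0.001]
contact_force: [-0.5, -0.3, 6.2]
gripper_width: 0.449
```

Emit:
drive_tool --commands "60 0 0 0 0;85 0 0 0 0;85 0 0 0 0;85 0 0 0 0;85 0 0 0 0;85 0 0 0 0;85 0 0 -0.3 0;85 0 0 -0.6 0"

```text
time: 13.4
tool_pos: [0.5548, -0.1204, 0.1149]
tool_rot: [-0.0, 1.0, 0.0, -0.001]
contact_force: [0.1, 0.6, 0.1]
gripper_width: 0.997
```

Emit:
drive_tool --commands "85 0 0 -0.9 0;85 0 0 -0.9 0;85 0 0 -0.9 0;85 0 0 -0.9 0;85 0 0 -0.9 0;85 0 0 0 0;85 0 0 0 0;85 0 0 0 0"

```text
time: 14.4
tool_pos: [0.5545, -0.1203, 0.2479]
tool_rot: [-0.0, 1.0, 0.0, -0.001]
contact_force: [-0.5, -0.0, 0.2]
gripper_width: 0.995
```

Run:
```python
from h import *
s=manip.state();print(s["tool_pos"],s["contact_force"])
v=[]
for n in("scene","side"):
    im=manip.grab_frame(n)[:,:,::-1].copy();cv2.imwrite(f"pics/{n}4.png",im);c=manip.camera_params(n)
    u=np.array(px(c,[.555,-.121,.06])).astype(int);print(n,u,[np.round(px(c,[.555,-.121,z]),1) for z in(.134,.144)])
    v.append(cv2.resize(im[u[1]-60:u[1]+50,u[0]-38:u[0]+38],None,fx=5,fy=5,interpolation=2))
cv2.imwrite("pics/c4.png",np.hstack(v))
```

```text
[ 0.55450191 -0.1202501   0.24790886] [-0.54268335 -0.04193974  0.23026511]
scene [368 167] [array([372.3, 137.4]), array([372.9, 133. ])]
side [316 195] [array([317. , 164.5]), array([317.1, 160.1])]
```

View pics/c4.png

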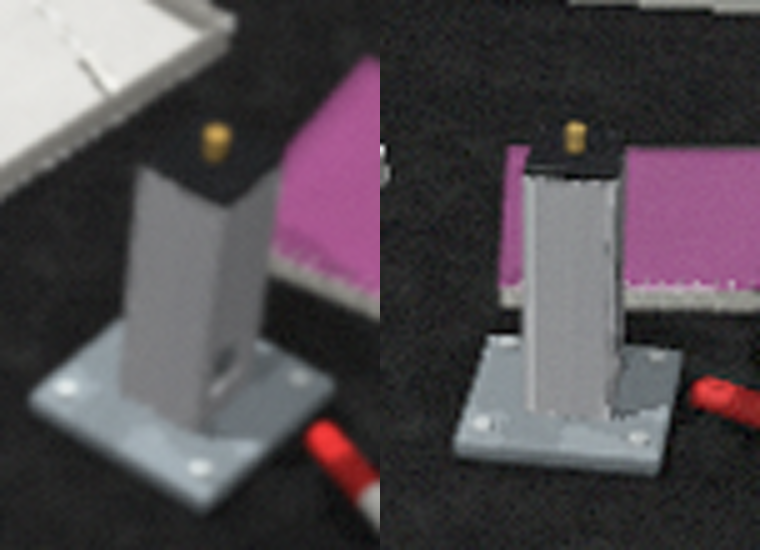

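View pics/scene4.png

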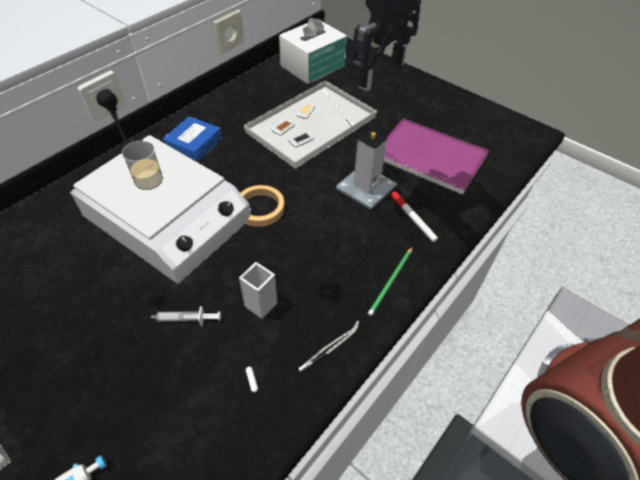

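The tube is upright and flush on the plate. The stud top is at (373,132) in the scene view and (317,160) in the side view, against predictions of (373,133) and (317,160) for a seated tube. A dark button shows in the hole, and the spacer is still at (258,288).

```bash
python3 -c "
from plant import manip
print(manip.job_done())"
```

```text
the job is handed in; nothing more can be done
None
```

I fitted the mast over the stub with its hole on the button side, pushed it down to the plate, let go and backed the gripper clear. I handed the job in at about 14.5 s of the 38 s; no verdict was reported.

- **Seating:** The tool stopped at a height of 88.6 mm while pushing with about 13 N. I expected 88.7 mm for a tube resting on the plate. After release, the stud top was within about 1 px of its predicted seated position in both fixed camera views.
- **Plain tube:** It looks unmoved and upright in the last scene picture.
- **Button:** I only have a dark spot at the hole in the pictures, at coarse resolution, to show it popped out. The joint itself can't be read, and the wrist force showed no clear upward rise as the tube passed the button.
- **Disagreement:** Tube and stub yaw read from the scene and side views differed by about 6–7°. Mast and stub matched within about 1° in each view, so I took the difference as pixel-reading error.

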